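# Roll two vials onto the reading line

### The job

Two closed glass vials lie on the dark rubber mat, one on each side of the white line. Gently push each one sideways with a fingertip so that it rolls over the mat, until both lie at rest centred on the line and along it; roll them rather than drag them, and never pick them up or tip them. Leave the standing vial, petri dish, specimen box and puck where they are.

Things in the scene. Friction and masses are not known exactly. Their poses are not given: they have to be found in the camera images.
- roll_mat: Dark rubber mat, 220 (its x) x 340 (its y) x 5 mm, fixed to the desk; origin at the centre of its underside, z up. A white line 4 mm wide runs across the middle along its x axis (y = 0). Grey 10 mm ticks line the long edges; an aluminium strip 11 mm high, 8 mm wide borders each short end.
- short_vial: Shorter of the two lying glass vials, black cap: cylinder 23.4 mm in diameter, 45 mm long, then a 19 mm wide, 13 mm long screw cap; 58 mm in all, 20 to 40 g. Rolls on the glass. Frame: z along the vial, flat bottom to cap; origin at the centre of the bottom; x, y turn as it rolls, x up at the start. At the start z points to the mat's -x (cap towards the robot) within 0.05 rad.
- short_vial_mid (a point): Point on the axis of the shorter lying vial, halfway along its glass cylinder; axis and point lie 11.7 mm above the mat's top (z = 16.7 mm), the top of the glass another 11.7 mm higher. The glass grips the mat but slips on the fingers: pushed sideways 0 to 5 mm above its axis it rolls freely; a tip pushing higher up can jam it. Let go at 30 mm/s it runs on 2 mm, at 100 mm/s about 25 mm.
- long_vial: Longer lying vial, blue cap: as the shorter one, but the glass cylinder is 52 mm long and the whole 65 mm. Frame: z along the vial, flat bottom to cap; origin at the centre of the bottom; x, y turn as it rolls, x up at the start. At the start z points to the mat's -x (cap towards the robot) within 0.05 rad.
- long_vial_mid (a point): Point on the axis of the longer lying vial, halfway along its glass cylinder; axis and point lie 11.7 mm above the mat's top (z = 16.7 mm), the top of the glass another 11.7 mm higher. It behaves as the shorter one. The vials lie in two lanes about 115 mm apart along the line, on opposite sides, 70 to 125 mm from it; which is where changes.
- upright_vial: Third glass vial, 23 mm diameter and 58 mm tall, standing upright on the desk beyond the mat; a bystander. Origin at the centre of its underside.
- petri_dish: Lidded petri dish, 58 mm diameter and 14 mm high, on the desk beyond the mat; a bystander. Origin at the centre of its underside.
- specimen_box: Clear flat specimen box, 83 x 100 x 30 mm, on the desk beyond the mat; a bystander. Origin at the centre of its underside.
- puck: Round resin specimen puck, 30 mm diameter and 18 mm high, on the desk to the right of the mat; a bystander. Origin at the centre of its underside.
Mind the look-alikes: they are no part of the job. Leave any yellow look-alike of the short_vial alone.

How it is judged:
By the outcome, as a careful person would: the job done as asked, in the order asked, and still so for the second after the job is handed in, with the robot touching nothing.
It also fails if it takes over 67 s, if anything falls off the work surface, if the arm or the gripper's body presses on something with over 40 N, if the wrist force passes 120 N, or if a joint passes its speed limit or range.

### The arm

A 7-joint arm with a two-finger parallel gripper is mounted at the origin on a cart in front of the work surface, level with it; the furniture and walls round the work are solid. World frame = base frame: x ahead of the robot, y to its left, z up, the work surface at z = 0. Lengths are in m, angles in rad, forces in N, time in s.
With the tool pointing down it reaches from about 0.4 to 0.9 m from the base axis. Payload 5.5 kg.
Tool frame: the origin (TCP) lies midway between the tips of the shut fingers; the grasp point (between the pads) lies 19 mm behind it (manip.grip_depth is the distance from the TCP to the grasp point, in m); z points along the fingers, x is the direction in which the jaws open and shut, and the axes are right-handed (so a half turn about z gives the same grasp; the last joint's range is limited). The gripper opens to 92 mm and grips with 3 to 60 N. Pads are 19 mm wide; open, the fingers measure 130 mm over their backs; the gripper's body (75 mm by 190 mm) begins 47 mm behind the grasp point.
Start: joints at [-0.851, 0.501, -0.427, 1.55, 0.221, 1.138, -0.21], TCP at [0.287, 0.583, 0.227] pointing down, gripper open.
Joint ranges: [-2.88, 2.88], [-0.31, 2.03], [-1.54, 1.56], [0.2, 2.42], [-1.41, 4.55], [0.19, 2.02], [-2.57, 2.57]. Speed limits (rad/s): [2.57, 2.57, 3.14, 3.14, 3.14, 3.14, 3.14].

### API

Orientations are given as a unit quaternion [x, y, z, w].
In Python, from bench import manip, effector, viewer gives the robot as it stands. Calls block until the motion is done:
- manip.move_pose(position, orientation): joint-space move of the TCP to a pose.
- manip.servo_line(position, ori=None, vel=0.15): straight line of the TCP; ori=None keeps the orientation; vel is the mean speed in m/s.
- manip.movej(angles): joint-space move.
- effector.open_jaws() and effector.close(f_grip=None): open the fingers fully, or close them until they stop; f_grip is the grip in N (None keeps the last).
- manip.sleep(seconds).
- manip.solve_ik(position, orientation): joint angles nearest the present ones, or None.
- viewer.get_image(name): name is "scene" or "side" or "wrist"; returns the picture (480x640x3 uint8, red, green, blue); there is no depth.
- viewer.get_calibration(name): a dict with "vfov" (degrees; the focal length in pixels is half the picture's height over the tangent of half this angle, whatever the lens; pixels are square), "cx", "cy" (the principal point, pixels), "dist_coeffs" ([k1, k2, p1, p2, k3] as OpenCV has them; the pictures are not rectified), "eye" and "attitude" of the camera in the world. Camera axes: x right, y down, z forward; pixel columns grow to the right and rows downward; lengths in m; the calibration is good to about 2 mm. A picture is of the moment at which its call begins: read the wrist's pose just before it. get_calibration takes no time and is no camera call; for the wrist camera it gives the pose at the moment of the call.
A pose or a line that the arm cannot do raises manip.PlanningError and nothing moves.
- manip.hand_in(): hands the job in, once; it reports no verdict.
Readings, each from a call of its own:
- manip.current_clock(): time.
- manip.current_q(): joint angles.
- manip.current_joint_velocities(): joint speeds.
- manip.current_tau(): joint torques, N m.
- manip.current_tool_pos(): TCP position.
- manip.current_tcp_rot(): TCP orientation.
- manip.current_force(): force on the tool from outside, world axes, zero at the start.
- manip.current_wrist_torque(): the same for the moment, N m.
- manip.current_finger_gap(): finger opening in m.
Only numpy, scipy, OpenCV 4.12 (cv2) and the standard library are available. Lean on these libraries where they do the work, as an engineer would, in place of code of your own. Each camera call takes 0.05 s, during which the arm holds its last target. There are 200 camera calls.

## Working session

There is one attempt and no reset: what is moved stays moved. The work goes in short steps, each a Python script; the robot and the scene stay as the last script left them, time stands still between calls to the robot, and variables do not carry over. Pictures are saved under pics/ and viewed, about 8 in all and at most 12, crops included, and the job is handed in when it is done.

```bash
mkdir -p pics; ls; python3 - <<'E'
from bench import manip, effector, viewer
import cv2
for n in ("scene","side"):
    cv2.imwrite(f"pics/{n}0.png",viewer.get_image(n)[:,:,::-1]); print(n,viewer.get_calibration(n))
print(viewer.get_calibration("wrist"),manip.current_tcp_rot(),manip.current_clock(),manip.current_finger_gap())
E
```

```text
pics
scene {'vfov': 52.317136953617954, 'cx': 314.73330934410086, 'cy': 243.18409010082271, 'dist_coeffs': array([-0.12648153,  0.        ,  0.        ,  0.        ,  0.        ]), 'eye': array([ 0.22044718, -0.43745155,  0.63437532]), 'attitude': array([ 0.87022254, -0.28758151,  0.1169883 , -0.38252236])}
side {'vfov': 48.088869625753986, 'cx': 320.2397204841121, 'cy': 244.23658416759076, 'dist_coeffs': array([-0.11416491,  0.        ,  0.        ,  0.        ,  0.        ]), 'eye': array([0.41992498, 0.84013806, 0.64930099]), 'attitude': array([-0.08700552,  0.88906746, -0.44719071,  0.04482809])}
{'vfov': 64.22569516845125, 'cx': 324.5963472593966, 'cy': 238.47035542968527, 'dist_coeffs': array([-0.05277672,  0.        ,  0.        ,  0.        ,  0.        ]), 'eye': array([0.22102381, 0.61616125, 0.38451267]), 'attitude': array([0.84119683, 0.52328456, 0.07158991, 0.11591392])} [ 8.48836720e-01  5.28654385e-01 -7.60314815e-04  4.32662821e-04] 0.1 0.091573534483997
```

View pics/scene0.png

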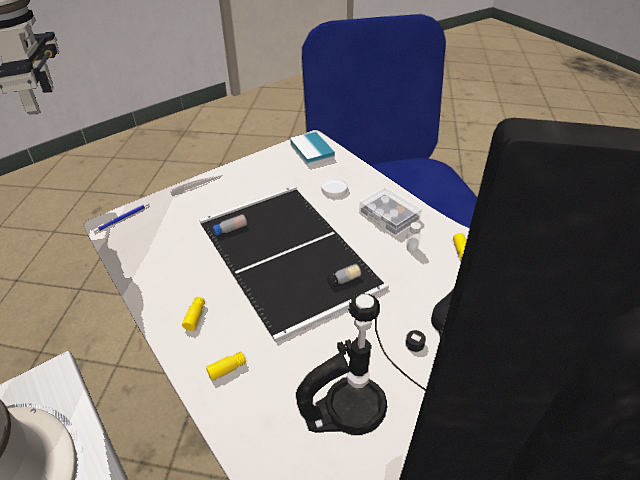

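View pics/side0.png

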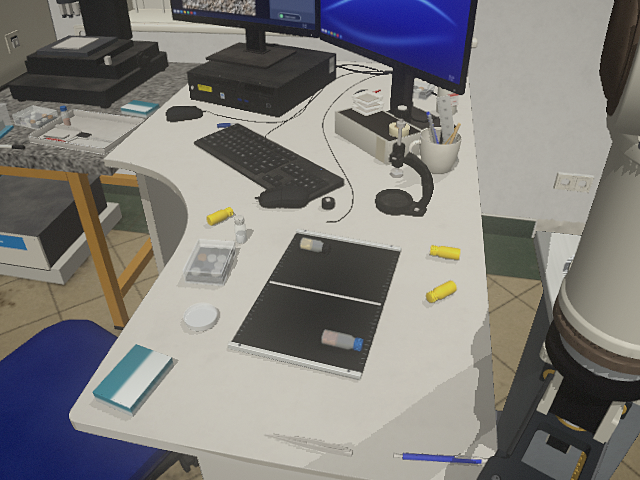

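Scene view: blue-cap vial at about (230,225), black-cap at (347,273), with the white line running from (236,272) to (336,233). The side view shows the blue vial at (342,340), the black at (312,244), and the line from (272,283) to (380,304). The yellow look-alikes are off the mat.

```bash
cat > h.py <<'E'
from bench import manip, effector, viewer
import cv2, numpy as np
from scipy.spatial.transform import Rotation as R
def ray(c,uv,z):
    f=240/np.tan(np.radians(c["vfov"]/2)); K=np.array([[f,0,c["cx"]],[0,f,c["cy"]],[0,0,1]])
    p=cv2.undistortPoints(np.array(uv,float).reshape(-1,1,2),K,c["dist_coeffs"])[:,0]
    d=R.from_quat(c["attitude"]).apply(np.c_[p,np.ones(len(p))]); e=np.array(c["eye"])
    return e+d*((z-e[2])/d[:,2])[:,None]
def down(yaw):  # tool z down, tool x at yaw in world
    return (R.from_euler('z',yaw)*R.from_euler('x',np.pi)).as_quat()
def near(p,yaws):
    q0=np.array(manip.current_q()); best=None
    for y in yaws:
        q=manip.solve_ik(p,down(y))
        if q is not None:
            s=abs(np.array(q)-q0).max()
            if best is None or s<best[0]: best=(s,y)
    return best
E
python3 - <<'E'
from h import *
np.set_printoptions(precision=4,suppress=True)
for n,l,v,co in (("scene",[(236,272),(336,233)],[(230,225),(347,273)],[(202,221),(296,190),(386,287),(275,334)]),("side",[(272,283),(380,304)],[(342,340),(312,244)],[(232,346),(361,374),(400,236),(299,232)])):
    c=viewer.get_calibration(n)
    print(n,ray(c,l,.005)[:,:2],ray(c,v,.0167)[:,:2],ray(c,co,.005)[:,:2])
w=viewer.get_calibration("wrist"); T=R.from_quat(manip.current_tcp_rot())
print(T.inv().apply(w["eye"]-manip.current_tool_pos()),(T.inv()*R.from_quat(w["attitude"])).as_matrix())
E
```

```text
scene [[0.4551 0.1405]
 [0.6625 0.115 ]] [[0.5042 0.2484]
 [0.605  0.0105]] [[ 0.47    0.3072]
 [ 0.6797  0.2767]
 [ 0.645  -0.0478]
 [ 0.4372 -0.0165]]
side [[0.6538 0.1231]
 [0.4533 0.1411]] [[0.5031 0.2493]
 [0.6032 0.0068]] [[ 0.6762  0.2862]
 [ 0.4645  0.3027]
 [ 0.4348 -0.0704]
 [ 0.6417 -0.0443]]
[ 0.0008 -0.0735 -0.1587] [[ 1.     -0.0014  0.0005]
 [ 0.0012  0.9629  0.27  ]
 [-0.0009 -0.27    0.9629]]
```

```bash
python3 - <<'E'
from h import *
np.set_printoptions(precision=4,suppress=True)
c=viewer.get_calibration("scene"); print("scope base",ray(c,[(345,405),(302,405),(385,405)],.0)[:,:2],"top",ray(c,[(365,310)],.15)[:,:2])
p=[.56,.17,.27]
for y in (-.11,np.pi-.11): print(y,manip.solve_ik(p,down(y)))
effector.close(); manip.move_pose(p,down(-.11))
print(manip.current_clock(),manip.current_finger_gap(),manip.current_q())
w=viewer.get_calibration("wrist"); im=viewer.get_image("wrist"); np.save("w1.npy",[w,im],allow_pickle=True) if 0 else None
import pickle; pickle.dump((w,im),open("w1.pkl","wb")); cv2.imwrite("pics/w1.png",im[:,:,::-1])
E
```

```text
scope base [[ 0.4504 -0.1781]
 [ 0.4015 -0.1415]
 [ 0.4957 -0.2125]] top [[ 0.4994 -0.1507]]
-0.11 [-0.2442  0.3166 -0.1206  1.6789  0.0411  1.1486 -0.4857]
3.0315926535897932 [ 0.1608  0.3798 -0.6454  1.6648  0.2437  1.1788  2.4874]
3.35 0.00046709889201130205 [-0.2459  0.317  -0.1226  1.6789  0.0407  1.1485 -0.4856]
```

View pics/w1.png

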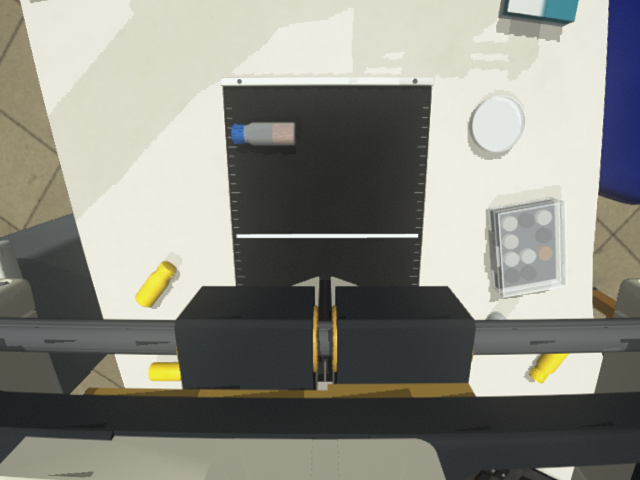

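Wrist view: line (236,236)–(418,236); blue-cap vial at columns 231–295, row 133. The gripper hides the black-cap half of the mat.

```bash
cat >> h.py <<'E'
import pickle
def fit(uv): # centroid + PCA angle
    m=uv.mean(0); v=np.linalg.svd(uv-m,full_matrices=False)[2][0]; return m,np.arctan(v[1]/v[0])
def pix(im,box,thr):
    u0,v0,u1,v1=box; g=im[v0:v1,u0:u1].max(2)>thr
    n,l,s,_=cv2.connectedComponentsWithStats(g.astype(np.uint8)); k=1+s[1:,4].argmax()
    v,u=np.nonzero(l==k); return np.c_[u+u0,v+v0].astype(float)
def look(name):
    w=viewer.get_calibration("wrist"); im=viewer.get_image("wrist")
    pickle.dump((w,im),open(name+".pkl","wb")); cv2.imwrite(f"pics/{name}.png",im[:,:,::-1]); return w,im
E
python3 - <<'E'
from h import *
np.set_printoptions(precision=4,suppress=True)
w,im=pickle.load(open("w1.pkl","rb"))
print(im[133,225:300:6].max(1),im[120:148:2,270].max(1),im[230:243,320].max(1))
L=ray(w,pix(im,(240,228,414,244),110),.005)[:,:2]; m,a=fit(L); print("line",m,a,len(L))
e=ray(w,[(236,236),(418,236)],.005); print("ends",e,np.linalg.norm(e[1]-e[0]))
V=pix(im,(226,115,305,150),70); print(V.min(0),V.max(0)); P=ray(w,V,.0167)[:,:2]; vm,va=fit(P); print("vial",vm,va,np.ptp(P,0))
n=np.array([-np.sin(a),np.cos(a)]);print("dist",(vm-m)@n)
E
```

```text
[147 138 184 167 149 150 147 150 185 179 192 181  46] [ 52  98 154 156 150 149 147 150 148 145 131 113  92  46] [ 40  44  38  85 220 250 249 217  77  37  40  42  43]
line [0.5564 0.1312] -0.10747350211114431 696
ends [[0.4528 0.1418 0.005 ]
 [0.6611 0.1193 0.005 ]] 0.20956533501555935
[226. 122.] [294. 149.]
vial [0.5016 0.2515] -0.08274157263515716 [0.0748 0.028 ]
dist 0.11372263451723763
```

```bash
cat >> h.py <<'E'
M=np.array([.5564,.1312]); A=-.1075; X=np.array([np.cos(A),np.sin(A)]); N=np.array([-np.sin(A),np.cos(A)])
Q=down(A)
def w2m(p): d=np.asarray(p)[...,:2]-M; return np.stack([d@X,d@N],-1)
def at(x,y,z): return [*(M+x*X+y*N),z]
E
python3 - <<'E'
from h import *
np.set_printoptions(precision=4,suppress=True)
w,im=pickle.load(open("w1.pkl","rb"))
V=pix(im,(240,115,305,148),80); P=w2m(ray(w,V,.0167)); print(fit(P),P.min(0),P.max(0))
b=w2m(ray(w,[(295,133.5),(270,133.5),(231,133.5)],.0167)); print(b)
x=b[0,0]-.026; y=b[1,1]; print("target",x,y)
manip.move_pose(at(x,y+.0275,.08),Q); manip.servo_line(at(x,y+.0275,.0115),vel=.06)
print(manip.current_force(),manip.current_tool_pos(),at(x,y+.0275,.0115))
f=manip.current_force()
manip.servo_line(at(x,.031,.0115),vel=.04)
print(manip.current_clock(),manip.current_force()-f,w2m(manip.current_tool_pos()))
manip.sleep(.3); manip.servo_line(at(x,.05,.0115),vel=.06); manip.servo_line(at(x,.05,.1),vel=.2)
c=viewer.get_calibration("scene"); s=w2m(ray(c,[(347,273)],.0167))[0]; print("black",s)
manip.move_pose(at(s[0],s[1]-.035,.2),Q); print(manip.current_clock()); look("w2")
E
```

```text
(array([-0.0615,  0.114 ]), np.float64(0.008085850886052128)) [-0.0911  0.1027] [-0.0338  0.1252]
[[-0.033   0.1134]
 [-0.0591  0.1135]
 [-0.1     0.1137]]
target -0.058980823176425584 0.1135112970723469
[-0.5976  0.3785  1.3463] [0.5132 0.2779 0.0119] [np.float64(0.5128891823077836), np.float64(0.27772553411726286), 0.0115]
8.4833 [ 0.5826 -0.5547 -1.6756] [-0.059   0.0312]
black [ 0.0613 -0.1148]
10.8333
```

View pics/w2.png

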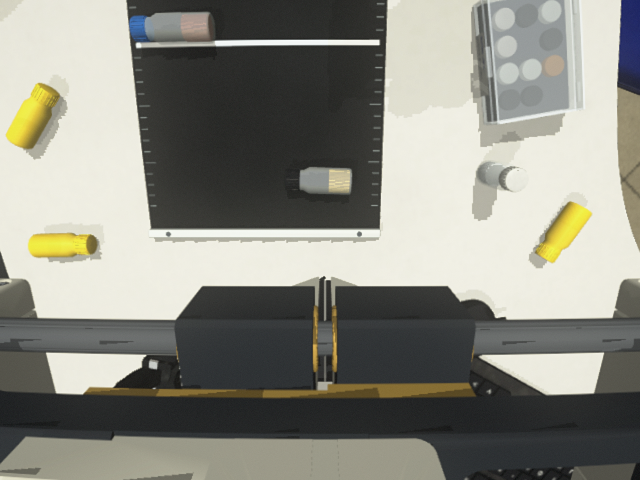

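The blue vial rolled straight and now sits just above the line (cols 130–215, row ~27; line row ~43). The black-cap vial's glass spans cols 303–352 at row ~181.

```bash
python3 - <<'E'
from h import *
np.set_printoptions(precision=4,suppress=True)
w,im=pickle.load(open("w2.pkl","rb"))
L=w2m(ray(w,pix(im,(230,30,376,56),110),.005)); print("line",fit(L))
V=pix(im,(154,5,225,39),85); P=w2m(ray(w,V,.0167)); print("blue",fit(P),P.min(0),P.max(0))
print("blue col rows",im[8:44:2,165].max(1),im[8:44:2,190].max(1))
V=pix(im,(275,160,362,200),80); P=w2m(ray(w,V,.0167)); print("black",fit(P),P.min(0),P.max(0),V.min(0),V.max(0))
s=w2m(ray(w,[(352,181)],.0167))[0]; print(s)
E
```

```text
line (array([0.039 , 0.0005]), np.float64(0.0004899874638873738))
blue (array([-0.0586,  0.0122]), np.float64(-0.00034644750545681545)) [-0.0824  0.0019] [-0.0351  0.0224]
blue col rows [ 51  43  83 151 150 149 150 150 151 144 144 142 137 126 115 101  88 142] [ 46  42 113 159 169 175 172 186 175 188 170 182 165 145 133 116  99 146]
black (array([ 0.0598, -0.1151]), np.float64(-0.027828361677963886)) [ 0.036  -0.1267] [ 0.0823 -0.1036] [299. 167.] [351. 193.]
[ 0.0831 -0.1159]
```

```bash
python3 - <<'E'
from h import *
np.set_printoptions(precision=4,suppress=True)
x,y=.0606,-.1151
manip.servo_line(at(x,y-.0275,.06),vel=.12); manip.servo_line(at(x,y-.0275,.0115),vel=.06)
f=manip.current_force(); manip.servo_line(at(x,-.026,.0115),vel=.04)
print(manip.current_clock(),manip.current_force()-f,w2m(manip.current_tool_pos()))
manip.sleep(.3); manip.servo_line(at(x,-.034,.0115),vel=.03); w,im=look("w3"); print(manip.current_clock())
E
```

```text
16.225 [ 0.569  -0.3422  0.1449] [ 0.0606 -0.0262]
16.9917
```

View pics/w3.png

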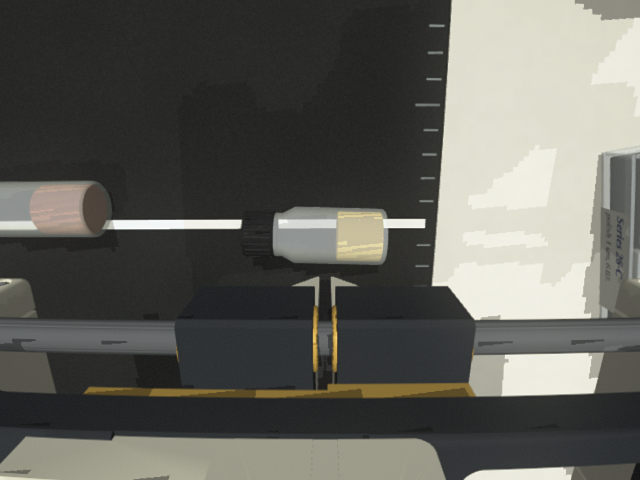

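The black vial is rolling straight: glass rows 207–263 with its centre at about 235, and the line at row 224. Next I compute its offset.

```bash
cat >> h.py <<'E'
def axis(w,im,cols,v0,v1,thr=75):
    out=[]
    for u in cols:
        r=np.nonzero(im[v0:v1,u].max(1)>thr)[0]; out.append((u,v0+(r[0]+r[-1])/2, r[-1]-r[0]+1))
    o=np.array(out); p=w2m(ray(w,o[:,:2],.0167)); return o,p
E
python3 - <<'E'
from h import *
np.set_printoptions(precision=4,suppress=True)
w,im=pickle.load(open("w3.pkl","rb"))
L=w2m(ray(w,pix(im,(115,216,238,232),110),.005)); print("line",fit(L))
L=w2m(ray(w,pix(im,(394,216,422,232),110),.005)); print("lineR",fit(L))
print(axis(w,im,range(300,380,15),195,272)); print(axis(w,im,range(5,85,15),172,250)); print(im[172:250:3,20].max(1),im[195:272:3,315].max(1))
E
```

```text
line (array([-0.0066, -0.0002]), np.float64(0.006623785622789398))
lineR (array([0.0972, 0.0001]), np.float64(-0.007740403076664742))
(array([[300. , 234.5,  56. ],
       [315. , 234.5,  56. ],
       [330. , 235. ,  57. ],
       [345. , 235.5,  56. ],
       [360. , 236. ,  57. ],
       [375. , 236.5,  56. ]]), array([[ 0.0501, -0.002 ],
       [ 0.0563, -0.002 ],
       [ 0.0626, -0.0022],
       [ 0.0688, -0.0024],
       [ 0.075 , -0.0027],
       [ 0.0813, -0.0029]]))
(array([[  5. , 208.5,  56. ],
       [ 20. , 209. ,  55. ],
       [ 35. , 208.5,  56. ],
       [ 50. , 208.5,  56. ],
       [ 65. , 208.5,  56. ],
       [ 80. , 208.5,  56. ]]), array([[-0.0754,  0.0098],
       [-0.0686,  0.0095],
       [-0.0617,  0.0097],
       [-0.055 ,  0.0096],
       [-0.0484,  0.0095],
       [-0.0418,  0.0095]]))
[ 40  43  44  74 134 147 153 147 145 147 146 146 146 148 147 146 165 224
 224 189 121 100  41  37  49  47] [ 43  41  43  44 121 137 147 146 186 217 217 167 150 149 151 150 149 149
 149 147 138 129 108  34  38  37]
```

```bash
python3 - <<'E'
from h import *
np.set_printoptions(precision=4,suppress=True)
manip.servo_line(at(.074,-.034,.0115),vel=.03)
manip.servo_line(at(.074,-.0208,.0115),vel=.01); print(w2m(manip.current_tool_pos())); manip.sleep(.2)
manip.servo_line(at(.0606,-.034,.0115),vel=.03); manip.sleep(.3); w,im=look("w4"); print(manip.current_clock())
for b in [(115,216,238,232),(394,216,422,232)]: print("line",fit(w2m(ray(w,pix(im,b,110),.005))))
print(axis(w,im,range(300,380,15),185,272)); print(axis(w,im,range(5,85,15),172,250)[1])
E
```

```text
[ 0.074  -0.0209]
20.3833
line (array([-0.0065, -0.0002]), np.float64(-0.0013811788728006545))
line (array([0.0973, 0.0001]), np.float64(0.0231174041328806))
(array([[300. , 223. ,  57. ],
       [315. , 223.5,  56. ],
       [330. , 224. ,  57. ],
       [345. , 224. ,  57. ],
       [360. , 224. ,  57. ],
       [375. , 224.5,  56. ]]), array([[0.0501, 0.0037],
       [0.0563, 0.0034],
       [0.0625, 0.0032],
       [0.0687, 0.0032],
       [0.0749, 0.0032],
       [0.0811, 0.003 ]]))
[[-0.0756  0.0097]
 [-0.0687  0.0097]
 [-0.0619  0.0096]
 [-0.0551  0.0098]
 [-0.0485  0.0097]
 [-0.0419  0.0097]]
```

```bash
python3 - <<'E'
from h import *
np.set_printoptions(precision=4,suppress=True)
x=-.0585
manip.servo_line(at(.0606,-.034,.07),vel=.1); manip.servo_line(at(x,.05,.07),vel=.12); manip.servo_line(at(x,.05,.0115),vel=.06)
manip.servo_line(at(x,.0225,.0115),vel=.02); manip.sleep(.2)
manip.servo_line(at(x,.045,.0115),vel=.05); manip.servo_line(at(x,.045,.07),vel=.12)
manip.move_pose(at(0,-.0735,.17),Q); manip.sleep(.3); print(manip.current_clock())
look("w5")
for n in("scene","side"): cv2.imwrite(f"pics/{n}5.png",viewer.get_image(n)[:,:,::-1])
a=cv2.imread("pics/scene5.png")[170:310,180:400]; b=cv2.imread("pics/side5.png")[220:360,250:410]
r=lambda i:cv2.resize(i,None,fx=2,fy=2)
w=cv2.imread("pics/w5.png")[:300]; bot=np.hstack([r(a),r(b)]); c=np.zeros((580,800,3),np.uint8); c[:300,:640]=w; c[300:,:760]=bot; cv2.imwrite("pics/c5.png",c)
E
```

```text
27.575
```

View pics/c5.png

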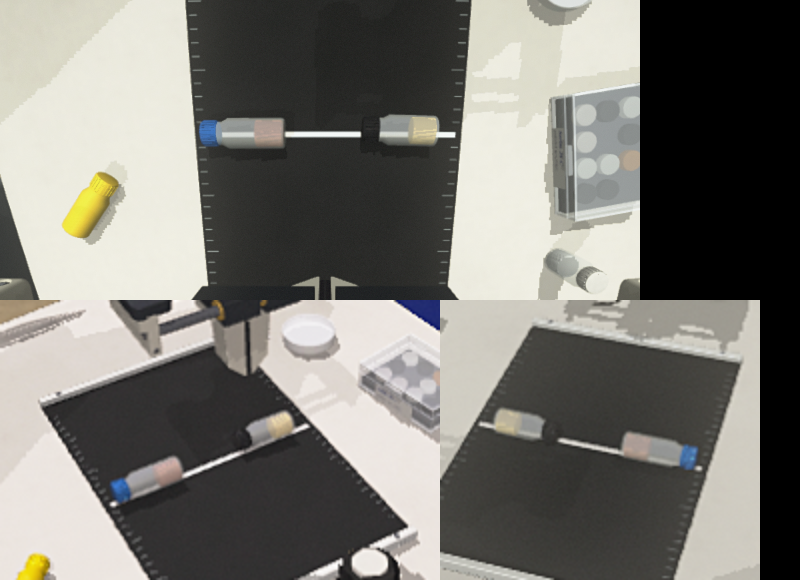

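Near-overhead wrist view: both vials lie on the line. Blue is within about 1 mm (row ~133), and black sits slightly above it (row ~130, line at 134).

```bash
python3 - <<'E'
from h import *
np.set_printoptions(precision=4,suppress=True)
w,im=pickle.load(open("w5.pkl","rb")); print(w2m(w["eye"]))
for b in [(290,126,358,142),(442,126,453,142)]: print("line",fit(w2m(ray(w,pix(im,b,110),.005))))
for cols in (range(228,284,10),range(384,436,10)):
  for t in (65,85):
    o,p=axis(w,im,cols,108,156,t); print(o[:,1:].T,p[:,1],np.polyfit(p[:,0],p[:,1],1)[0])
E
```

```text
[-0.0013  0.0018]
line (array([-0.0029,  0.0001]), np.float64(0.0013098763890873214))
line (array([0.0985, 0.0003]), np.float64(-0.014544507691209579))
[[132.5 133.  132.5 132.5 132.  132. ]
 [ 30.   31.   32.   30.   31.   31. ]] [0.0015 0.001  0.0014 0.0013 0.0017 0.0017] 0.011140095173227992
[[132.  132.5 132.5 132.5 132.5 132.5]
 [ 29.   30.   30.   30.   30.   30. ]] [0.0018 0.0014 0.0014 0.0013 0.0013 0.0013] -0.010971860581303528
[[129.5 129.  129.  130.  130.  130.5]
 [ 26.   31.   31.   31.   31.   30. ]] [0.0037 0.0042 0.0042 0.0035 0.0036 0.0033] -0.01691055718492929
[[129.  129.  129.5 129.5 129.5 130. ]
 [ 25.   29.   30.   30.   30.   29. ]] [0.0041 0.0042 0.0038 0.0039 0.004  0.0037] -0.009974648643922572
```

```bash
python3 - <<'E'
from h import *
np.set_printoptions(precision=4,suppress=True)
manip.servo_line(at(0,-.0735,.08),vel=.15)
for x,y in ((.057,.0213),(-.0585,.0211)):
    manip.servo_line(at(x,.035,.07),vel=.12); manip.servo_line(at(x,.035,.0115),vel=.06)
    manip.servo_line(at(x,y,.0115),vel=.012); manip.sleep(.2); print(w2m(manip.current_tool_pos()))
    manip.servo_line(at(x,.035,.0115),vel=.03); manip.servo_line(at(x,.035,.07),vel=.12)
manip.move_pose(at(0,-.0735,.17),Q); manip.sleep(.3); print(manip.current_clock())
w,im=look("w6"); cv2.imwrite("pics/w6c.png",im[:300,:,::-1])
for b in [(290,126,358,142),(442,126,453,142)]: print("line",fit(w2m(ray(w,pix(im,b,110),.005))))
for cols in (range(228,284,10),range(388,436,10)):
    o,p=axis(w,im,cols,108,158,80); print(o[:,1:].T,p[:,1],np.polyfit(p[:,0],p[:,1],1)[0])
E
```

```text
[0.0569 0.0214]
[-0.0585  0.0212]
39.475
line (array([-0.0029,  0.0001]), np.float64(0.00023379935766670265))
line (array([0.0984, 0.0002]), np.float64(-0.014553496069814723))
[[134.  134.5 134.5 134.5 134.  134.5]
 [ 29.   30.   30.   30.   31.   30. ]] [ 0.0003 -0.0002 -0.0002 -0.0002  0.0001 -0.0003] -0.006719748901186488
[[134.5 134.5 134.5 135.  135.5]
 [ 30.   30.   30.   29.   30. ]] [-0.0001 -0.      0.     -0.0003 -0.0006] -0.016634119252306054
```

View pics/w6c.png

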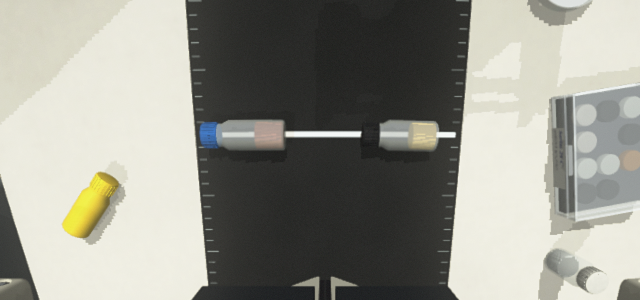

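Both vials are centred on the line (row 134.5 against line row 134) and aligned with it. Nothing is being touched, so I hand in.

```bash
python3 -c "
from h import *
manip.hand_in(); print(manip.current_clock())"
```

```text
the job is handed in; nothing more can be done
the job is handed in; nothing more can be done
```

Both vials now lie at rest on the white line and along it, and I handed the job in at about 39.5 s of the 67 s allowed. I rolled each one along its lane with the side of the shut fingertips at axis height, then trimmed both with slow nudges.

- **Final position:** in the last near-overhead wrist picture, both vials were within about 0.3 mm of the line on average. They were aligned with it to about 0.01 rad (blue cap) and 0.02 rad (black cap).
- **Overshoot:** the black-cap vial first went about 3.5 mm past the line, because the fingertip offset differed by 2–3 mm from what I expected on that side. I pushed it back from the other side.
- **Disagreement:** my readings of the blue-cap vial midway differed by about 1.5 mm between two wrist views, so I relied on the near-overhead view for the final trim.
- **Bystanders:** I pushed only the two vials. In the last wrist picture the specimen box and standing vial look where they were before the trim. The dish and puck I last saw only in earlier pictures, and I did not measure any of the four.

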